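# Reset the length stop of a baguette cutter to a sample piece

### The arm

A 6-joint arm with a two-finger parallel gripper is mounted at the origin on the work surface. World frame = base frame: x ahead of the robot, y to its left, z up, the work surface at z = 0. Lengths are in mm, angles in degrees, forces in N, time in s.
With the tool pointing down it reaches from about 300 to 850 mm from the base axis. Payload 4.2 kg.
Tool frame: the origin (TCP) lies midway between the tips of the shut fingers; the grasp point (between the pads) lies 19 mm behind it; z points along the fingers, y is the line along which they close (so a half turn about z gives the same grasp; the last joint's range is limited). The gripper opens to 91 mm and grips with 3 to 60 N. Pads are 32 mm wide; open, the fingers measure 118 mm over their backs; the gripper's body (76 mm by 178 mm) begins 60 mm behind the grasp point.
Start: joints at [76.089, 18.312, 89.639, -0, 72.044, -1.146], TCP at [127.054, 560.803, 213.976] pointing down, gripper open.
Joint ranges: [-177.97, 177.97], [-48.28, 115.42], [12.27, 149.76], [-77.06, 257.06], [2.81, 150.46], [-146.56, 146.56]. Speed limits (degrees/s): [147.25, 147.25, 180, 180, 180, 180].

### API

Orientations are given as [roll, pitch, yaw] about the fixed x, y, z axes, in that order (R = Rz(yaw) Ry(pitch) Rx(roll)).
In Python, from workcell import env gives the robot as it stands.
- The arm moves only by the shell command python3 -m jog 'ROWS' [FORCE]. ROWS is a JSON object of lists of equal length, an entry for each row: "jaw": the finger opening in mm, from 0 to 91.2; "slide": the shift along the tool's x, y, z in units of 30 mm (1.0 is 30 mm), a list of three; "spin": the turn about the tool's z in units of 8 degrees (1.0 is 8 degrees). In form: {"jaw": [jaw, ...], "slide": [[dx, dy, dz], ...], "spin": [spin, ...]}. A call has 1 to 10 rows; each row shifts and turns the commanded pose from where the row before left it, along the tool's axes as they then stand; what a row does not reach is not made up. A row lasts 1/10 s, in which the tool goes at most 50 mm and 8.59 degrees, less where a joint would pass 70% of its speed; a pose out of reach is approached as far as the arm can. A call is refused whole if a number of a shift passes 1 or a number of a turn 1, either way. A call with a gripper value outside its range is refused whole. The fingers move at their own pace and stop on an object; FORCE is the grip in N (left out, the last holds). Time passes only in rows, so rows that do not move let the fingers close. It gives the time, the measured TCP pose, the force, the opening and the grip force at its end, in the units of the state.
- env.state(): the state, without advancing time (a new reading comes with each control period).
- env.grab_frame(name): name is "scene" or "side" or "wrist"; returns the picture (480x640x3 uint8, red, green, blue); there is no depth.
- env.camera_model(name): a dict with "fx", "fy", "cx", "cy" (pixels), "D" ([k1, k2, p1, p2, k3] as OpenCV has them; the pictures are not rectified), "camera_from_world" (4x4, takes a point from world to camera coordinates). Camera axes: x right, y up, looking along -z (the intrinsics and any distortion apply to the point x, -y, -z); pixel columns grow to the right and rows downward; lengths in mm; the calibration is good to about 2 mm. A picture is of the moment at which its call begins: read the wrist's pose just before it. camera_model takes no time and is no camera call; for the wrist camera it gives the pose at the moment of the call.
- env.job_done(): hands the job in; it is judged then, once.
The state is a dict: "time_s": time; "qpos": joint angles; "qvel": joint speeds; "effort": joint torques, N m; "ee_pos": TCP position; "ee_rot": TCP orientation; "force": force on the tool from outside, world axes, zero at the start; "torque": the same for the moment, N m; "gripper_width": finger opening in mm; "gripper_force": force on a finger pad.
Only numpy, scipy, OpenCV 4.12 (cv2) and the standard library are available. Lean on these libraries where they do the work, as an engineer would, in place of code of your own. Each camera call takes 0.05 s, during which the arm holds its last target. There are 200 camera calls.

### The job

The baguette cutter is to cut pieces as long as the sample lying in its trough. Loosen the wing screw on the stop collar, slide the collar along its rod until the stop plate presses the sample lightly but snugly up against the closed blade, without crushing the crust, and tighten the wing screw firmly again so that the stop stays just there. Then let go, and leave the knife, jar, can and tart as they are.

Things in the scene. Friction and masses are not known exactly. Their poses are not given: they have to be found in the camera images.
- cutter: Baguette cutter fixed to the counter: beech board 175 x 405 mm, 22 thick, with two 12 mm high strips forming a trough 56 mm wide along its y axis. Origin on the counter under the middle of the trough (x = 0); z up. A round steel stop rod, 14 mm thick, runs along y at x = +62 mm, 85 mm above the counter, between brackets at y = -88 and +197 mm (tops 98 mm up).
- blade: Steel blade with guide, hinge post and black handle, latched down across the trough, immovable; top 96 mm, handle 105 mm above the counter; the handle reaches 186 mm from the trough's middle to -x. Axes as the cutter's; origin on the counter under the blade face. The face on which the cut end of the sample is to rest is its plane y = 0, looking to +y.
- blade_face (a point): A point on the blade face, over the middle of the trough, 45 mm above the counter; axes as the cutter's.
- collar: Steel stop collar on the rod, 36 mm diameter, 32 long, screw boss on top (top 24.5 mm over the rod axis), and a stop plate 5 mm thick, 50 wide, hanging to 57 mm below the rod axis over the trough. Origin on the rod axis in the plane of the stop face (y = 0, looks to -y, to the blade); axes as the cutter's; screw axis at y = +16 mm. Slides only along y: about 3 N free, holds 40 N clamped.
- stop_face (a point): The point of the stop face that meets the heel of the sample: middle of the trough, 48 mm above the counter; axes as the cutter's.
- stop_slide (a joint): Position of the collar along the rod in m, growing away from the blade (+y); at 0 the stop face is 210 mm from the blade face; range -0.070 to +0.050.
- wing_grip (a point): Middle of the wing of the dark steel wing screw on the collar: 38 mm long (this point's x), 9 mm thick (its y; fingers close on these faces), 18 mm high, on a hub 17 mm in diameter. On the vertical screw axis, 17 mm above the boss top, 9 mm below the wing's top. Turns with the screw.
- screw (a joint): Turn of the wing screw, rad, growing anticlockwise seen from above, which loosens it (it rises 1 mm per rad); range -0.5 to 4. Starts tight, near 0. From about 0.6 up the collar is free, so a quarter turn is plenty; turned back clockwise it bites at about 0.55 and gets stiffer; at 0.3 or less the collar is firmly clamped. Takes about 0.1 Nm free, up to about 1 Nm tight.
- bread: The sample: heel end of a crusty baguette in the trough, 46 mm thick, about 0.16 kg. Origin under the middle of its flat cut face, which looks to -y, to the blade, and starts 1 to 11 mm short of it; the heel is at +y, its tip 23 mm above the underside. Length not known exactly: 158 to 192 mm. Slides in the trough at about 1 N; the crust gives about 1 mm per 5 N and is crushed at 15 N.
- knife: A bread knife lying flat in front of the cutter, 230 mm long, 15 mm high, wooden handle; origin on the counter near the middle of its length. To be left alone.
- jar: A jam jar standing behind the cutter, 64 mm wide, 85 mm high; origin under its middle. To be left alone.
- can: A plain drinks can standing past the end of the rod, 66 mm wide, 115 mm high; origin under its middle. To be left alone.
- tart: A small tart behind the cutter, 88 mm wide, 29 mm high; origin under its middle. To be left alone.

How it is judged (in metres and radians):
On the way, in this order (a step that is already met when the one before it is completed fails the run):
1. the wing screw is loosened until the collar is free (value of joint screw above 0.6 rad), for 0.1 s.
2. with the screw still loose, the stop plate bears on the heel of the sample and the sample bears on the blade (value of joint screw above 0.5 rad and contact force between collar and bread above 1 N and contact force between bread and blade above 0.5 N), for 0.2 s.
At the end, for the whole second after the job is handed in: The wing screw is tight again (turned back to 0.35 rad or less), the sample lies level in the trough, its heel still touching the stop plate and its cut face still touching the blade (more than 0.1 N at each), and all is at rest (value of joint screw below 0.35 rad and contact force between collar and bread above 0.1 N and contact force between bread and blade above 0.1 N and linear speed of each of bread, collar below 0.01 m/s and angle between bread's own z axis and vertical below 0.1 rad).
It fails at once if the sample is pressed by the stop or against the blade with more than 15 N (contact force between collar and bread above 15 N or contact force between bread and blade above 15 N).
It fails at once if the knife, jar, can or tart is moved by more than 20 mm (distance of any of knife, jar, can, tart from where it was at the start of the episode above 0.02 m).
It also fails if it takes over 51 s, if anything falls off the work surface, if the arm or the gripper's body presses on something with over 40 N, if the wrist force passes 120 N, or if a joint passes its speed limit or range.

## Working session

There is one attempt and no reset: what is moved stays moved. The work goes in short steps, Python scripts to look and compute and a shell command to move; the robot and the scene stay as the last step left them, time stands still between calls to the robot, and variables do not carry over. Pictures are saved under pics/ and viewed, at most 10 in all, crops included, and the job is handed in when it is done.

```bash
mkdir -p pics; ls
python3 - <<'E'
from workcell import env
import cv2,numpy as np
s=env.state();print({k:np.round(v,2).tolist() for k,v in s.items()})
for n in("scene","side","wrist"):
    m=env.camera_model(n);print(n,m['fx'],m['fy'],m['cx'],m['cy'],m['D'],np.round(m['camera_from_world'],3).tolist())
    cv2.imwrite(f'pics/{n}0.png',env.grab_frame(n)[:,:,::-1])
E
```

```text
pics
{'time_s': 0.0, 'qpos': [76.09, 18.35, 89.71, -0.0, 72.04, -1.15], 'qvel': [0.1, -0.02, 0.08, 0.1, -0.05, 0.06], 'effort': [-0.0, -41.25, -23.2, 0.07, 0.05, -0.0], 'ee_pos': [126.93, 560.29, 213.11], 'ee_rot': [-179.9, -0.0, 167.23], 'force': [-0.44, 0.54, 0.31], 'torque': [-0.01, -0.05, -0.03], 'gripper_force': 0.0, 'gripper_width': 91.5}
scene 466.4745842253458 466.4745842253458 314.4518017163053 244.40225847760286 [-0.06624096  0.          0.          0.          0.        ] [[-0.872, 0.489, -0.003, 466.11], [-0.406, -0.719, 0.564, 239.882], [0.274, 0.494, 0.826, -1020.756], [0.0, 0.0, 0.0, 1.0]]
side 437.31940889544205 437.31940889544205 318.1265380791231 233.14004142839448 [0.017191 0.       0.       0.       0.      ] [[-0.807, -0.591, -0.013, 505.188], [0.422, -0.592, 0.687, -269.216], [-0.414, 0.548, 0.727, -545.14], [0.0, 0.0, 0.0, 1.0]]
wrist 430.0177335421451 430.0177335421451 320.71327233289014 239.76204621700032 [0.01485474 0.         0.         0.         0.        ] [[0.221, 0.975, 0.0, -575.872], [-0.932, 0.211, -0.296, 33.535], [-0.289, 0.065, 0.955, -391.521], [0.0, 0.0, 0.0, 1.0]]
```

View pics/scene0.png

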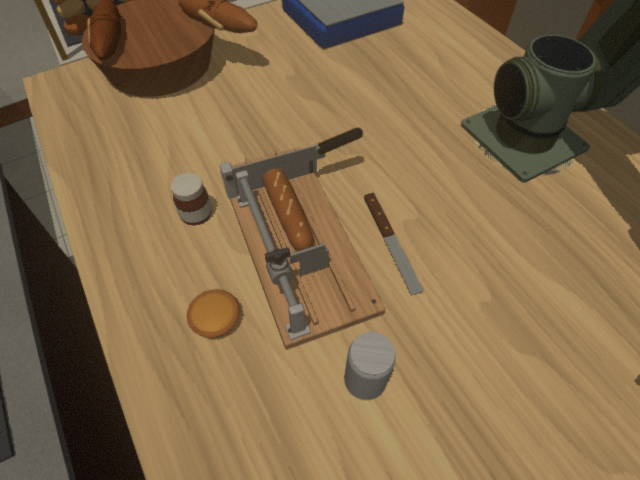

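View pics/side0.png

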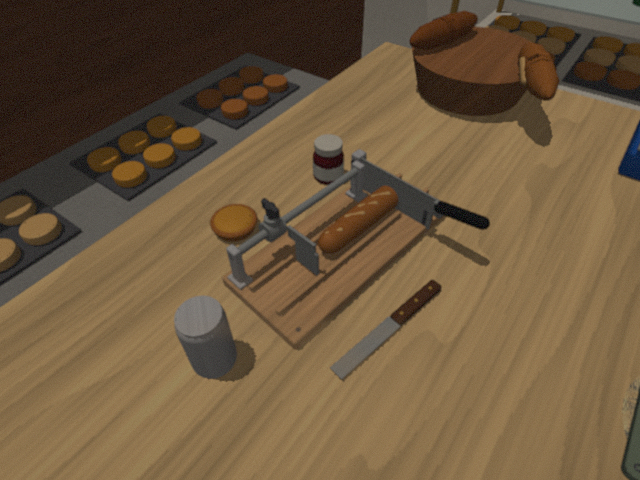

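View pics/wrist0.png

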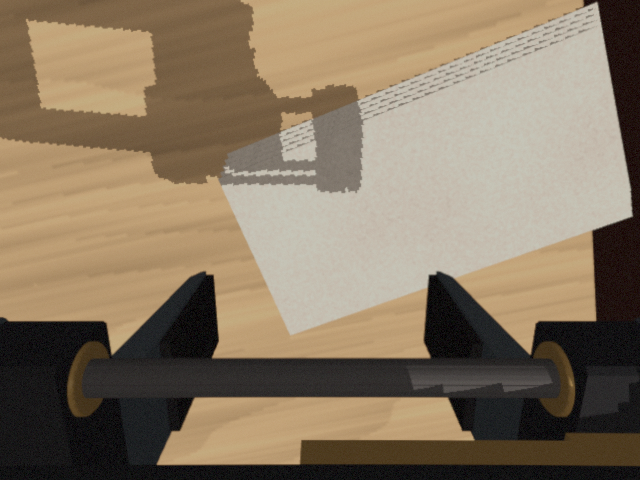

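The scene view shows the cutter at about (300,240): rod from (243,185) to (297,325), collar and wing screw near (280,262), bread from (278,180) to (305,245). The side view shows the wing near (270,208). The wrist view shows only counter. I'll enlarge both external views.

Run:
```python
import cv2
a=cv2.imread('pics/scene0.png')[150:350,210:400];cv2.imwrite('pics/c1.png',cv2.resize(a,None,fx=3,fy=3,interpolation=cv2.INTER_CUBIC))
b=cv2.imread('pics/side0.png')[145:355,220:460];cv2.imwrite('pics/c2.png',cv2.resize(b,None,fx=2.8,fy=2.8,interpolation=cv2.INTER_CUBIC))
```

```text
(no output)
```

View pics/c1.png

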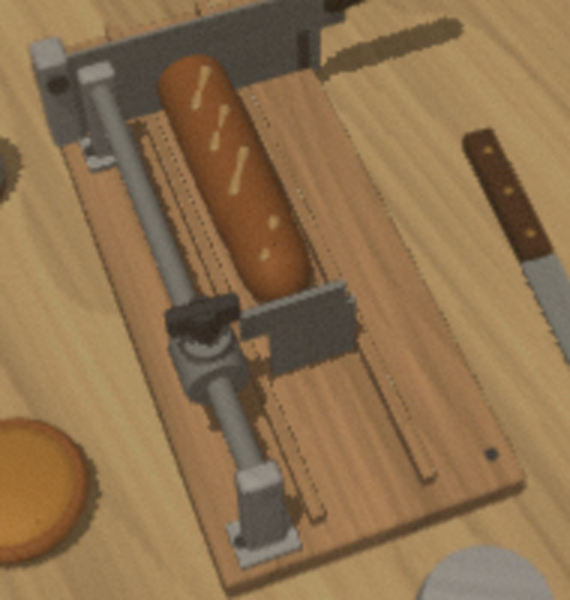

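View pics/c2.png

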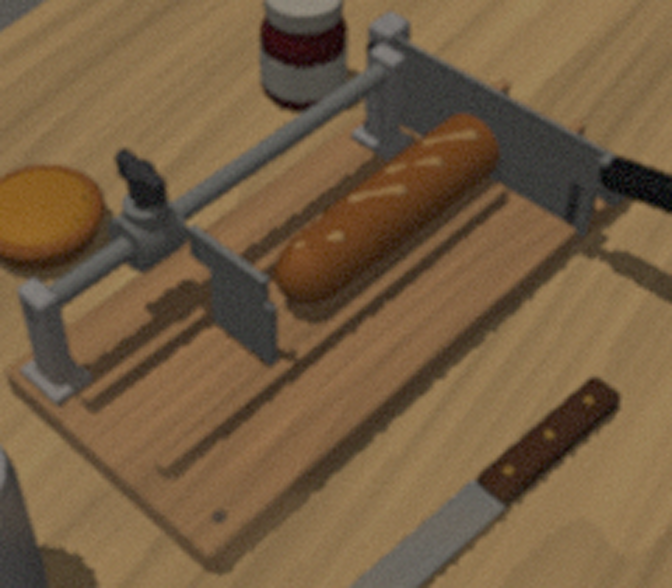

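The crops give matching points: far and near bracket tops, wing tips, board corners and blade corners. Next I triangulate them across the two views.

```bash
cat > h.py <<'E'
import numpy as np,cv2
from workcell import env
def ray(n,uv,m=None):
    m=m or env.camera_model(n);K=np.array([[m['fx'],0,m['cx']],[0,m['fy'],m['cy']],[0,0,1]])
    p=cv2.undistortPoints(np.array([[uv]],float),K,np.array(m['D']))[0,0]
    T=np.array(m['camera_from_world']);R=T[:3,:3];o=-R.T@T[:3,3]
    d=R.T@np.array([p[0],-p[1],-1]);return o,d/np.linalg.norm(d)
def plane(n,uv,z,m=None):
    o,d=ray(n,uv,m);return o+d*(z-o[2])/d[2]
def tri(rs):
    A=sum(np.eye(3)-np.outer(d,d) for o,d in rs);b=sum((np.eye(3)-np.outer(d,d))@o for o,d in rs)
    x=np.linalg.solve(A,b);return x,[np.linalg.norm((np.eye(3)-np.outer(d,d))@(x-o)) for o,d in rs]
def proj(n,P,m=None):
    m=m or env.camera_model(n);K=np.array([[m['fx'],0,m['cx']],[0,m['fy'],m['cy']],[0,0,1]])
    T=np.array(m['camera_from_world']);p=(T[:3,:3]@np.asarray(P,float).T).T+T[:3,3]
    return cv2.projectPoints((p*[1,-1,-1])[:,None],np.zeros(3),np.zeros(3),K,np.array(m['D']))[0][:,0]
E
python3 - <<'E'
from h import *
P={'nearbr98':((259,474),(38,292)),'farbr98':((96,76),(387,57)),'wing':((203,316),(142,180)),'tipL':((170,320),(124,158)),'tipR':((238,303),(155,200)),
'boardL22':((228,580),(12,378)),'boardF22':((523,482),(212,555)),'plateTopIn':((350,286),(270,278)),'plateTopOut':((241,320),(190,228))}
for k,(a,b) in P.items():
    a=(a[0]/3+210,a[1]/3+150);b=(b[0]/2.8+220,b[1]/2.8+145)
    x,e=tri([ray('scene',a),ray('side',b)]);print(k,x.round(1),np.round(e,1))
E
```

```text
nearbr98 [658.3 167.8  97.3] [0.4 0.4]
farbr98 [ 618.4 -114.6   92.7] [0.2 0.2]
wing [647.6  90.8 126.3] [0.6 0.6]
tipL [663.7  87.1 130.6] [0.1 0.1]
tipR [630.3  97.5 129.2] [3.3 3.3]
boardL22 [685.  178.5  14.9] [2.1 2.1]
boardF22 [517.6 204.2  15.7] [1. 1.]
plateTopIn [563.4  90.4  96.4] [2.4 2.4]
plateTopOut [623.8  82.4  94.6] [0.3 0.3]
```

Triangulation agrees with the given sizes: bracket spacing 285 mm (285 expected), wing height 126.3 mm (126.5 expected), wing length about 35 mm. The cutter yaw comes out at about -8°, and the wing is at about (648, 91). I'll move above the wing with the clear height kept.

```bash
R='[-0.93,-0.52,0.02]'
python3 -m jog '{"jaw":[40,40,40,40,40,40,40,40,40,40],"slide":[[-0.93,-0.52,0],[-0.93,-0.52,0],[-0.93,-0.52,0],[-0.93,-0.52,0],[-0.93,-0.52,0],[-0.93,-0.52,0],[-0.93,-0.52,0],[-0.93,-0.52,0],[-0.93,-0.52,0],[-0.93,-0.52,0]],"spin":[0,0,0,0,0,0,0,0,0,0]}' 30
python3 -m jog '{"jaw":[40,40,40,40,40,40,40,40,40,40],"slide":[[-0.93,-0.52,0],[-0.93,-0.52,0],[-0.93,-0.52,0],[-0.93,-0.52,0],[-0.93,-0.52,0],[-0.93,-0.52,0],[-0.93,-0.52,0],[-0.93,-0.52,0],[-0.93,-0.52,0],[-0.93,-0.52,0]],"spin":[0,0,0,0,0,0,0,0,0,0]}'
python3 -m jog '{"jaw":[40,40,40,40],"slide":[[-0.93,-0.52,0],[-0.93,-0.52,0],[0,0,0],[0,0,0]],"spin":[0,0,0,0]}'
python3 - <<'E'
from h import *
s=env.state();print(s['time_s'],s['ee_pos'],s['ee_rot'],s['force'],s['torque'])
m=env.camera_model('wrist');f=env.grab_frame('wrist');np.save('wm.npy',m,allow_pickle=True)
cv2.imwrite('pics/w1.png',f[:,:,::-1])
y=np.array([.140,.990,0]);x=np.array([.990,-.140,0]);c=np.array([647.6,90.8,126.5])
print(proj('wrist',[c,c+19*x,c-19*x],m).round(0).tolist())
E
```

```text
time_s: 1.15
ee_pos: [365.4, 345.9, 213.8]
ee_rot: [-180.0, -0.0, 167.2]
force: [0.2, -0.2, 0.0]
gripper_width: 39.8
gripper_force: 0.0
time_s: 2.15
ee_pos: [603.0, 132.2, 213.5]
ee_rot: [-180.0, -0.0, 167.2]
force: [-0.3, 0.6, -0.1]
gripper_width: 40.1
gripper_force: 0.0
time_s: 2.55
ee_pos: [649.6, 90.2, 213.1]
ee_rot: [180.0, -0.1, 167.2]
force: [-0.1, 0.1, -0.6]
gripper_width: 40.0
gripper_force: 0.0
2.55 [649.58661753  90.15349457 213.13281844] [ 1.79999543e+02 -1.07478488e-01  1.67166753e+02] [-0.06695986  0.10488024 -0.60672984] [-0.03442373 -0.03471984  0.01113946]
[[319.0, 243.0], [321.0, 271.0], [316.0, 214.0]]
```

View pics/w1.png

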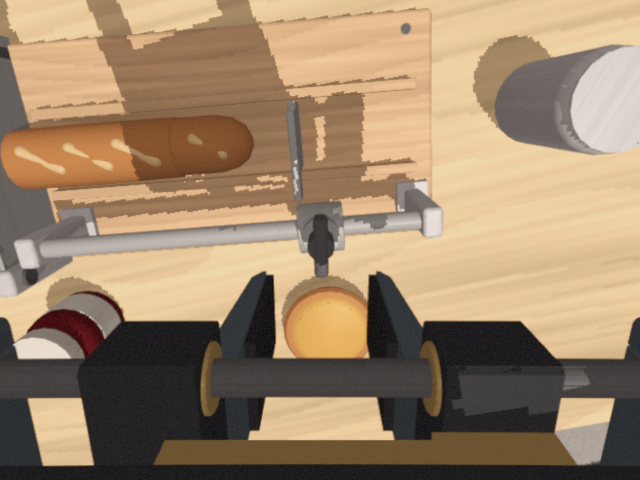

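The wrist view shows the wing as a dark bar from about (321,217) to (321,275), centre (320,244), which matches the prediction (319,243). The bread heel tip is at (253,145) and the stop plate at (293,150). Now I measure the wing angle and the gap.

Run:
```python
from h import *
m=np.load('wm.npy',allow_pickle=True).item();f=cv2.imread('pics/w1.png')
g=f[205:285,300:345].max(2);mask=(g<75).astype(np.uint8)
n,l,st,ce=cv2.connectedComponentsWithStats(mask);i=1+st[1:,4].argmax();print(st[i],ce[i]+[300,205])
ys,xs=np.nonzero(l==i)
for y in range(0,80,5):
    t=xs[ys==y]; print(y+205,(t.min()+300,t.max()+300) if len(t) else None,end=' ')
print()
w=np.array([plane('wrist',(u+300,v+205),130,m)[:2] for u,v in zip(xs,ys)]);c=w.mean(0);_,s,V=np.linalg.svd(w-c);print(c,np.degrees(np.arctan2(V[0,1],V[0,0])),np.ptp((w-c)@V[0]),np.ptp((w-c)@V[1]))
a=plane('wrist',(33,250),85,m);b=plane('wrist',(412,222),85,m);d=(b-a)/np.linalg.norm(b-a);print('rod',a,b,d,np.degrees(np.arctan2(d[1],d[0])))
d=np.array([.14,.99,0])
h=plane('wrist',(253,146),45,m);print('heel',h,h@d)
for uv,z in(((299,193),28),((289,101),95)): p=plane('wrist',uv,z,m);print('plate',p,p@d)
```

```text
[  8   9  26  52 920] [320.39456522 239.88043478]
205 None 210 None 215 (np.int64(315), np.int64(325)) 220 (np.int64(313), np.int64(326)) 225 (np.int64(313), np.int64(326)) 230 (np.int64(313), np.int64(327)) 235 (np.int64(310), np.int64(331)) 240 (np.int64(308), np.int64(333)) 245 (np.int64(308), np.int64(333)) 250 (np.int64(309), np.int64(332)) 255 (np.int64(311), np.int64(329)) 260 (np.int64(315), np.int64(326)) 265 (np.int64(320), np.int64(321)) 270 None 275 None 280 None 
[644.84039641  92.47105395] -11.781628007334048 33.035820103417365 15.629196306361884
rod [ 619.24345231 -116.10369191   85.        ] [659.8590098 156.6394586  85.       ] [0.14729086 0.98909322 0.        ] 81.53003970500902
heel [584.75952565  52.8919425   45.        ] 134.22935666738803
plate [631.35884124  77.28555408  28.        ] 164.9029363139638
plate [560.27348338  91.22337864  95.        ] 168.74943252253132
```

The wing points to about -12°, which is parallel to the tool's x axis (167.2° is the same as -12.8°). It sits within about 1 mm of the TCP. I'll descend to a TCP height of about 119 mm, so the tips stay above the hub, and close.

```bash
python3 -m jog '{"jaw":[40,40,40,40,40,40],"slide":[[0.03,0.03,0.8],[0,0,0.8],[0,0,0.8],[0,0,0.5],[0,0,0.22],[0,0,0]],"spin":[0,0,0,0,0,0]}' 20
python3 -m jog '{"jaw":[0,0,0,0,0,0],"slide":[[0,0,0],[0,0,0],[0,0,0],[0,0,0],[0,0,0],[0,0,0]],"spin":[0,0,0,0,0,0]}' 20
python3 - <<'E'
from h import *
s=env.state();print(s['time_s'],s['ee_pos'],s['ee_rot'],s['force'],s['torque'])
cv2.imwrite('pics/w2.png',env.grab_frame('wrist')[:,:,::-1])
E
```

```text
time_s: 3.2
ee_pos: [648.1, 92.3, 119.8]
ee_rot: [-180.0, -0.1, 167.3]
force: [-0.2, -0.2, 1.2]
gripper_width: 40.2
gripper_force: 0.0
time_s: 3.8
ee_pos: [649.4, 91.0, 121.3]
ee_rot: [-180.0, 0.1, 167.2]
force: [-1.9, -4.1, 6.1]
gripper_width: 16.1
gripper_force: 20.0
3.8 [649.44068739  91.00329194 121.2845189 ] [-1.79981833e+02  6.83580511e-02  1.67230029e+02] [-1.9283209  -4.09564087  6.06176117] [-0.59873971  0.28285273 -0.04315271]
```

The opening of 16.1 mm looks like the hub (17 mm), not the 9 mm wing. I'll check the picture.

View pics/w2.png

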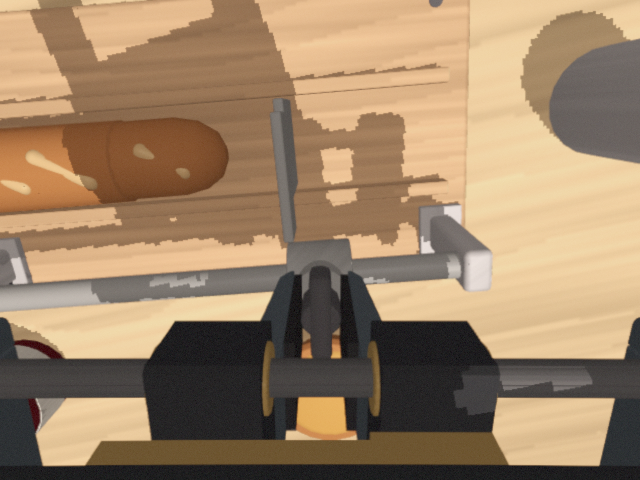

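The fingertips are on the hub at about (321,310), and the wing stands free above it. I'll open, rise 6 mm and close again.

```bash
python3 -m jog '{"jaw":[26,26,26,26,26],"slide":[[0,0,0],[0,0,0],[0,0,-0.2],[0,0,0],[0,0,0]],"spin":[0,0,0,0,0]}' 20
python3 -m jog '{"jaw":[0,0,0,0,0],"slide":[[0,0,0],[0,0,0],[0,0,0],[0,0,0],[0,0,0]],"spin":[0,0,0,0,0]}' 20
python3 -c "
from h import *
s=env.state();print(s['time_s'],s['ee_pos'],s['ee_rot'],s['force'],s['torque'])"
```

```text
time_s: 4.35
ee_pos: [649.4, 91.8, 126.5]
ee_rot: [180.0, 0.0, 167.2]
force: [1.3, 0.3, 1.1]
gripper_width: 25.8
gripper_force: 0.0
time_s: 4.85
ee_pos: [649.0, 91.2, 126.2]
ee_rot: [-180.0, -0.0, 167.2]
force: [-0.8, -1.7, 0.2]
gripper_width: 15.6
gripper_force: 20.0
4.85 [648.9889475   91.20534256 126.2345197 ] [-1.79969555e+02 -2.18630539e-02  1.67232065e+02] [-0.77649531 -1.7344074   0.20952412] [-0.33857573  0.09188506  0.00722382]
```

```bash
python3 -m jog '{"jaw":[26,26,26,26],"slide":[[0,0,0],[0,0,-0.13],[0,0,0],[0,0,0]],"spin":[0,0,0,0]}' 20
python3 -m jog '{"jaw":[0,0,0,0,0],"slide":[[0,0,0],[0,0,0],[0,0,0],[0,0,0],[0,0,0]],"spin":[0,0,0,0,0]}' 20
python3 - <<'E'
from h import *
s=env.state();print(s['time_s'],s['ee_pos'],s['force'],s['torque'],s['gripper_width'])
f=env.grab_frame('wrist')[:,:,::-1];cv2.imwrite('pics/w3.png',cv2.resize(f[220:440,200:440],None,fx=2.5,fy=2.5,interpolation=cv2.INTER_CUBIC))
E
```

```text
time_s: 5.25
ee_pos: [649.4, 91.8, 130.6]
ee_rot: [180.0, 0.0, 167.2]
force: [-0.1, -0.8, 0.5]
gripper_width: 25.8
gripper_force: 0.0
time_s: 5.75
ee_pos: [649.1, 91.2, 130.2]
ee_rot: [-180.0, -0.0, 167.2]
force: [-0.8, -1.1, 1.3]
gripper_width: 15.5
gripper_force: 20.0
5.75 [649.07218679  91.23751579 130.24310233] [-0.75611877 -1.07736464  1.26327773] [-0.34581256  0.11690083  0.00646458] 15.452843196069995
```

View pics/w3.png

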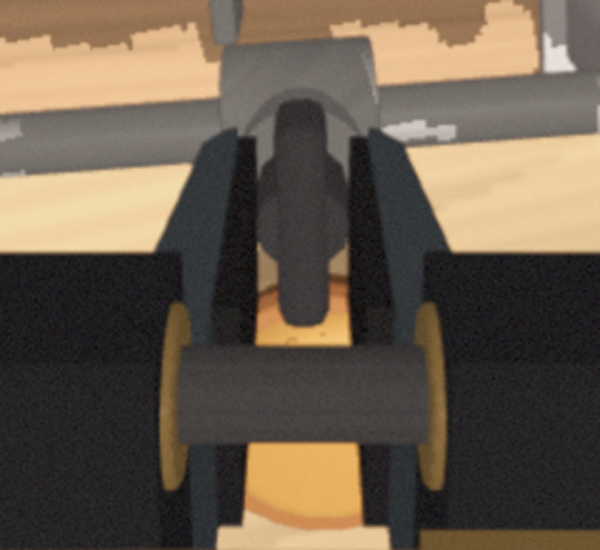

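The view shows both pads about 3 mm clear of the wing on each side, so the fingers may simply not have finished closing. I'll give them more time.

```bash
python3 -m jog '{"jaw":[0,0,0],"slide":[[0,0,0],[0,0,0],[0,0,0]],"spin":[0,0,0]}' 20
```

```text
time_s: 6.1
ee_pos: [649.1, 91.3, 130.2]
ee_rot: [-180.0, -0.0, 167.2]
force: [-0.6, -2.2, 0.6]
gripper_width: 15.2
gripper_force: 20.0
```

```bash
python3 -m jog '{"jaw":[26,26,26,26],"slide":[[0,0,0],[0,0,-0.13],[0,0,0],[0,0,0]],"spin":[0,0,0,0]}' 20
python3 -m jog '{"jaw":[0,0,0,0,0],"slide":[[0,0,0],[0,0,0],[0,0,0],[0,0,0],[0,0,0]],"spin":[0,0,0,0,0]}' 20
```

```text
time_s: 6.5
ee_pos: [649.4, 91.9, 134.4]
ee_rot: [180.0, 0.0, 167.2]
force: [0.6, -0.2, -0.7]
gripper_width: 26.4
gripper_force: 0.0
time_s: 7.0
ee_pos: [649.1, 91.3, 134.1]
ee_rot: [-180.0, -0.0, 167.2]
force: [-0.9, -1.2, 0.5]
gripper_width: 13.8
gripper_force: 20.0
```

```bash
python3 -m jog '{"jaw":[0,0,0,0,0,0],"slide":[[0,0,0],[0,0,0],[0,0,0],[0,0,0],[0,0,0],[0,0,0]],"spin":[0,0,0,0,0,0]}' 20
python3 -c "
from h import *
s=env.state();print(s['torque'])
f=env.grab_frame('wrist')[:,:,::-1];cv2.imwrite('pics/w4.png',cv2.resize(f[220:440,200:440],None,fx=2.5,fy=2.5,interpolation=cv2.INTER_CUBIC))"
```

```text
time_s: 7.6
ee_pos: [649.1, 91.3, 134.1]
ee_rot: [-180.0, -0.0, 167.2]
force: [-1.2, -3.1, 0.6]
gripper_width: 14.0
gripper_force: 20.0
[-0.57645585  0.19394103  0.0119064 ]
```

View pics/w4.png

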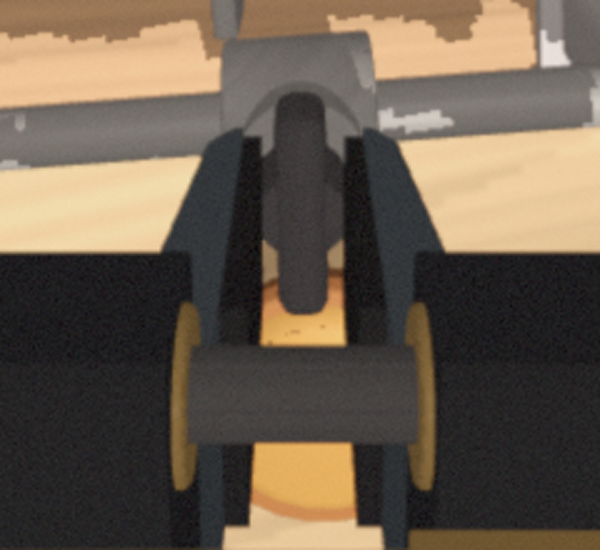

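The pads still stop on the hub, which evidently reaches well up the wing. A pad grip over hub and wing still drives the screw, because the 32 mm pads catch the wing after a few degrees. I'll go down to overlap the wing fully, grip at 60 N and turn anticlockwise (negative spin, since tool z points down).

```bash
python3 -m jog '{"jaw":[26,26,26,26,0,0,0,0,0,0],"slide":[[0,0,0],[0,0,0],[0,0,0.4],[0,0,0],[0,0,0],[0,0,0],[0,0,0],[0,0,0],[0,0,0],[0,0,0]],"spin":[0,0,0,0,0,0,0,0,0,0]}' 60
python3 -c "
from h import *
s=env.state();print(s['torque'])"
python3 -m jog '{"jaw":[0,0,0],"slide":[[0,0,0],[0,0,0],[0,0,0]],"spin":[-0.8,-0.8,0]}' 60
python3 -c "
from h import *
s=env.state();print(s['torque'])"
```

```text
time_s: 8.65
ee_pos: [648.9, 91.4, 121.8]
ee_rot: [-180.0, -0.0, 167.2]
force: [0.6, -1.0, -3.7]
gripper_width: 15.2
gripper_force: 60.0
[-0.15998787  0.00510724 -0.00119653]
time_s: 8.95
ee_pos: [648.9, 91.6, 121.9]
ee_rot: [180.0, -0.0, -180.0]
force: [-0.5, -1.1, -4.3]
gripper_width: 15.2
gripper_force: 60.0
[-0.01913876  0.06661657  0.07318315]
```

```bash
python3 -m jog '{"jaw":[0,0,0],"slide":[[0,0,0],[0,0,0],[0,0,0]],"spin":[-0.8,-0.8,0]}' 60
python3 - <<'E'
from h import *
s=env.state();print(s['torque'])
f=env.grab_frame('wrist')[:,:,::-1];cv2.imwrite('pics/w5.png',cv2.resize(f[200:420,200:440],None,fx=2.5,fy=2.5,interpolation=cv2.INTER_CUBIC))
E
```

```text
time_s: 9.25
ee_pos: [648.9, 91.8, 122.1]
ee_rot: [180.0, -0.0, -167.3]
force: [-0.3, -0.7, -3.0]
gripper_width: 15.1
gripper_force: 60.0
[0.05008646 0.15780673 0.03090472]
```

View pics/w5.png

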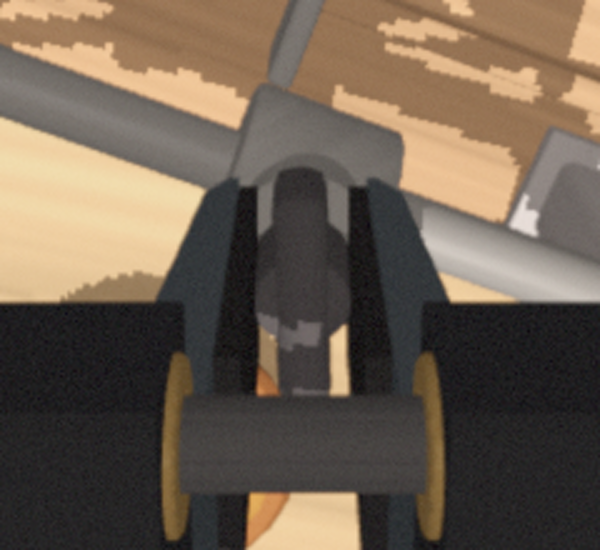

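The wing has turned with the gripper: it is still parallel to the pads, at x = 275–325 in the crop, and the TCP has risen as expected. I'll continue to about 55° total and work out the slide direction.

```bash
python3 -m jog '{"jaw":[0,0,0,0,0,0,0],"slide":[[0,0,-0.01],[0,0,0],[0,0,0],[0,0,0],[0,0,0],[0,0,0],[0,0,0]],"spin":[-0.8,-0.8,-0.8,-0.8,-0.8,0,0]}' 60
cat > st.py <<'E'
from h import *
s=env.state();d=np.array([.143,.990,0]);psi=np.radians(s['ee_rot'][2])
print('t',s['time_s'],'s=',s['ee_pos']@d,'lat',s['ee_pos']@[.99,-.143,0],'z',s['ee_pos'][2],'F along +y',s['force']@d,'lat',s['force']@[.99,-.143,0],'Tz',s['torque'][2],'w',s['gripper_width'],'yaw',s['ee_rot'][2])
v=-d;print('unit dir -y in tool (per mm/30):',np.array([v[0]*np.cos(psi)+v[1]*np.sin(psi),v[0]*np.sin(psi)-v[1]*np.cos(psi)])/30)
E
python3 st.py
```

```text
time_s: 10.0
ee_pos: [648.7, 92.1, 122.6]
ee_rot: [179.9, 0.0, -135.4]
force: [-2.6, 1.6, -1.2]
gripper_width: 14.9
gripper_force: 60.0
t 10.0 s= 183.9484781686559 lat 629.0432906805087 z 122.56386760127661 F along +y 1.2585097209029792 lat -2.8165971434532713 Tz 0.047081213371526154 w 14.874192444735675 yaw -135.3967795551344
unit dir -y in tool (per mm/30): [ 0.02656617 -0.02014844]
```

```bash
python3 -m jog '{"jaw":[0,0,0,0],"slide":[[0.04,-0.03,0],[0.08,-0.06,0],[0.08,-0.06,0],[0.08,-0.06,0]],"spin":[0,0,0,0]}' 60; python3 st.py
python3 -m jog '{"jaw":[0,0,0,0,0,0],"slide":[[0.08,-0.06,0],[0.08,-0.06,0],[0.08,-0.06,0],[0.08,-0.06,0],[0.08,-0.06,0],[0,0,0]],"spin":[0,0,0,0,0,0]}' 60; python3 st.py
```

```text
time_s: 10.4
ee_pos: [647.1, 81.3, 122.5]
ee_rot: [179.9, -0.0, -135.2]
force: [-4.0, 3.4, -0.8]
gripper_width: 15.2
gripper_force: 60.0
t 10.4 s= 173.04470566992654 lat 629.0361181096326 z 122.54115512744139 F along +y 2.7558152094951276 lat -4.481520630405692 Tz -0.046438940655424255 w 15.21627448067536 yaw -135.24021589211435
unit dir -y in tool (per mm/30): [ 0.02662113 -0.02007577]
time_s: 11.0
ee_pos: [644.9, 65.9, 122.5]
ee_rot: [180.0, -0.0, -135.2]
force: [-3.9, 1.8, 0.2]
gripper_width: 15.4
gripper_force: 60.0
t 11.0 s= 157.4170113235278 lat 629.0613344916743 z 122.52610786847653 F along +y 1.181876294940548 lat -4.1014288689807135 Tz -0.03427640478406639 w 15.440210277503862 yaw -135.2424024534097
unit dir -y in tool (per mm/30): [ 0.02662037 -0.02007678]
```

The collar is free at about 3 N. From here I go in fine, force-checked steps.

```bash
python3 -m jog '{"jaw":[0,0,0,0],"slide":[[0.02,-0.015,0],[0.02,-0.015,0],[0.02,-0.015,0],[0.02,-0.015,0]],"spin":[0,0,0,0]}' 60 >/dev/null; python3 st.py|head -1
python3 -m jog '{"jaw":[0,0,0],"slide":[[0.013,-0.01,0],[0.013,-0.01,0],[0.013,-0.01,0]],"spin":[0,0,0]}' 60 >/dev/null; python3 st.py|head -1
```

```text
t 11.4 s= 155.21383292926765 lat 629.0795854844462 z 122.52530303194705 F along +y 3.5033202438498465 lat -4.501979799838406 Tz -0.038528296793269814 w 15.288742955806356 yaw -135.20504575741836
t 11.7 s= 153.78123441337573 lat 629.087039250258 z 122.54180833732583 F along +y 2.5909765155157105 lat -4.048907846452583 Tz -0.04581681742098414 w 15.14555515485956 yaw -135.20356647577086
```

```bash
python3 -m jog '{"jaw":[0,0,0],"slide":[[0.013,-0.01,0],[0.013,-0.01,0],[0.013,-0.01,0]],"spin":[0,0,0]}' 60 >/dev/null; python3 st.py|head -1
```

```text
t 12.0 s= 152.27357819138257 lat 629.0624822647209 z 122.49966357185694 F along +y 3.29127643194869 lat -4.556777951433384 Tz -0.04525270509583849 w 15.242453206155618 yaw -135.20491333359476
```

```bash
python3 -m jog '{"jaw":[0,0,0],"slide":[[0.013,-0.01,0],[0.013,-0.01,0],[0.013,-0.01,0]],"spin":[0,0,0]}' 60 >/dev/null; python3 st.py|head -1
```

```text
t 12.3 s= 150.8486386964918 lat 629.0784353671417 z 122.51677793196959 F along +y 2.912639052918403 lat -3.8815867839257545 Tz 0.00023194826399853402 w 15.085919916862922 yaw -135.2064602338166
```

```bash
python3 -m jog '{"jaw":[0,0,0],"slide":[[0.013,-0.01,0],[0.013,-0.01,0],[0.013,-0.01,0]],"spin":[0,0,0]}' 60 >/dev/null; python3 st.py|head -1
```

```text
t 12.6 s= 149.64980610845285 lat 629.0680589835129 z 122.52679785724303 F along +y 4.481189528807891 lat -3.616933180324918 Tz 0.004183725572517061 w 15.128035506330267 yaw -135.20751308508932
```

```bash
python3 -m jog '{"jaw":[0,0,0],"slide":[[0.013,-0.01,0],[0.013,-0.01,0],[0.013,-0.01,0]],"spin":[0,0,0]}' 60 >/dev/null; python3 st.py|head -1
```

```text
t 12.9 s= 148.19234525315807 lat 629.0711455024418 z 122.50242410508399 F along +y 5.515428837890892 lat -5.162260767336407 Tz -0.002503419223488873 w 15.015429506556664 yaw -135.21235316542123
```

```bash
python3 -m jog '{"jaw":[0,0],"slide":[[0.013,-0.01,0],[0.013,-0.01,0]],"spin":[0,0]}' 60 >/dev/null; python3 st.py|head -1
```

```text
t 13.1 s= 148.1296829036613 lat 629.0604594737028 z 122.50911303435652 F along +y 6.810916146622151 lat -4.337531246204497 Tz -0.01152598571869713 w 15.238499666539376 yaw -135.22730674432069
```

```bash
python3 -m jog '{"jaw":[0,0],"slide":[[0.013,-0.01,0],[0.013,-0.01,0]],"spin":[0,0]}' 60 >/dev/null; python3 st.py|head -1
```

```text
t 13.3 s= 148.04404931712364 lat 629.0795702795691 z 122.55220413910064 F along +y 9.062655565109747 lat -4.624197813624365 Tz -0.03158545367307476 w 15.270403288654572 yaw -135.23729623162612
```

The collar has stalled at s ≈ 148.1 and the force has risen to 9 N, about 6 N above the sliding friction: the bread is against the blade. I'll hold, then re-check.

```bash
python3 -m jog '{"jaw":[0,0,0],"slide":[[0,0,0],[0,0,0],[0,0,0]],"spin":[0,0,0]}' 60 >/dev/null; for i in 1 2 3; do python3 st.py|head -1;python3 -c "
from workcell import env;env.grab_frame('scene')"; done
```

```text
t 13.6 s= 148.07804856222333 lat 629.0805973831367 z 122.53598241068033 F along +y 7.571753181971374 lat -5.747632897976737 Tz -0.01983036860219512 w 15.292584542738894 yaw -135.22791604208317
t 13.65 s= 148.04767517308713 lat 629.097336474615 z 122.54271376683555 F along +y 8.64525348993581 lat -3.85926718061118 Tz 0.017422646607122224 w 14.873188890741483 yaw -135.22857672236665
t 13.7 s= 148.04198942310876 lat 629.0903776891927 z 122.56084363849418 F along +y 9.020187094987737 lat -5.127124251175034 Tz 0.008656896661161848 w 15.259560038443649 yaw -135.22861116424295
```

```bash
python3 -m jog '{"jaw":[0,0,0,0,0],"slide":[[0,0,0.005],[0,0,0.005],[0,0,0.005],[0,0,0],[0,0,0]],"spin":[0.7,0.7,0.7,0.7,0]}' 60 >/dev/null; python3 st.py|head -1
```

```text
t 14.25 s= 147.8441627611057 lat 629.3186761893289 z 122.15457539344841 F along +y 7.237608036502422 lat -3.8068806917964153 Tz -0.07799328663518018 w 14.948832061039136 yaw -157.7167476312683
```

```bash
python3 -m jog '{"jaw":[0,0,0,0],"slide":[[0,0,0.005],[0,0,0.005],[0,0,0],[0,0,0]],"spin":[0.7,0.7,0.7,0]}' 60 >/dev/null; python3 st.py|head -1
```

```text
t 14.65 s= 147.65711956540235 lat 629.4496203546614 z 121.8930718428913 F along +y 7.25578540774948 lat -3.7545736864261547 Tz -0.06774256756247161 w 15.073832081001221 yaw -174.511164571899
```

```bash
python3 -m jog '{"jaw":[0,0,0,0],"slide":[[0,0,0.005],[0,0,0.005],[0,0,0],[0,0,0]],"spin":[0.7,0.7,0.7,0]}' 60 >/dev/null; python3 st.py|head -1
python3 - <<'E'
from h import *
f=env.grab_frame('wrist');cv2.imwrite('pics/w6.png',f[:,:,::-1])
def wing(f):
    g=f[:,290:352].max(2)
    out=[]
    for v in range(258,345,6):
        r=g[v];t=np.nonzero((r>28)&(r<85))[0]
        out.append((v,(t.min()+290,t.max()+290,len(t)) if len(t) else None))
    return out
print(cv2.imread('pics/w2.png')[272,290:352,:].max(1).tolist())
for v in(262,272,285,345): print(v,f[v,290:352].max(1).tolist())
E
```

```text
t 15.05 s= 147.42044919593314 lat 629.5290816364652 z 121.71399646620564 F along +y 6.795279077385616 lat -3.931216484793567 Tz -0.05300056560889074 w 15.170609269762657 yaw 168.69168028042998
[63, 59, 61, 63, 98, 123, 123, 127, 123, 118, 102, 98, 97, 95, 96, 99, 101, 109, 109, 90, 58, 51, 53, 50, 52, 51, 47, 46, 48, 53, 48, 49, 50, 51, 48, 49, 50, 50, 46, 51, 80, 109, 116, 112, 109, 102, 98, 95, 98, 93, 101, 112, 120, 125, 123, 124, 121, 109, 73, 64, 63, 58]
262 [120, 118, 123, 122, 120, 124, 121, 125, 123, 121, 120, 121, 123, 120, 121, 121, 120, 119, 118, 117, 118, 113, 111, 106, 103, 101, 97, 96, 95, 100, 99, 99, 101, 98, 101, 97, 101, 102, 107, 107, 112, 117, 116, 119, 120, 120, 117, 118, 118, 119, 118, 115, 115, 115, 114, 113, 114, 113, 115, 121, 148, 157]
272 [72, 66, 62, 61, 63, 89, 119, 126, 125, 126, 112, 102, 98, 98, 97, 99, 98, 98, 106, 112, 86, 58, 44, 54, 51, 52, 54, 52, 48, 55, 54, 50, 51, 54, 55, 48, 51, 49, 50, 48, 69, 106, 116, 111, 102, 98, 94, 94, 94, 94, 101, 111, 121, 126, 124, 121, 100, 69, 61, 57, 64, 71]
285 [55, 58, 57, 49, 40, 30, 28, 35, 27, 20, 24, 27, 46, 108, 121, 122, 122, 123, 120, 84, 62, 57, 54, 64, 62, 59, 65, 63, 68, 65, 59, 65, 65, 59, 64, 54, 62, 63, 61, 59, 57, 64, 109, 125, 123, 120, 118, 121, 117, 74, 34, 20, 24, 27, 32, 29, 27, 31, 46, 56, 59, 56]
345 [37, 35, 35, 33, 37, 32, 25, 27, 30, 27, 31, 25, 57, 152, 213, 224, 225, 226, 227, 227, 222, 155, 70, 55, 66, 63, 62, 65, 61, 62, 67, 68, 63, 66, 66, 67, 62, 65, 64, 62, 64, 58, 87, 143, 155, 157, 159, 153, 109, 58, 27, 25, 21, 16, 22, 28, 35, 38, 41, 35, 38, 30]
```

The wing is still aligned with the tool (edge centres 320.3 to 321.9 px over 73 rows), so the screw is back at about its starting angle. I'll add a little more tightening, then release and rise.

```bash
python3 -m jog '{"jaw":[0,0,0],"slide":[[0,0,0],[0,0,0],[0,0,0]],"spin":[0.4,0.3,0]}' 60 >/dev/null; python3 st.py|head -1
python3 -c "
from workcell import env;import cv2
cv2.imwrite('pics/s1.png',env.grab_frame('scene')[:,:,::-1]);f=env.grab_frame('wrist');cv2.imwrite('pics/w7.png',f[:,:,::-1])
for v in (272,345): print(v,f[v,300:345].max(1).tolist())"
```

```text
t 15.4 s= 147.33567726646538 lat 629.5201503502458 z 121.65766631903925 F along +y 6.178254359911324 lat -4.580745389869914 Tz -0.010913335642157372 w 15.41368493356334 yaw 163.14839020499755
272 [114, 101, 97, 97, 93, 92, 96, 98, 104, 110, 81, 56, 51, 49, 51, 49, 50, 54, 51, 48, 54, 50, 48, 54, 47, 50, 52, 55, 50, 51, 66, 104, 114, 111, 103, 99, 96, 100, 99, 99, 102, 113, 119, 121, 123]
345 [26, 30, 56, 154, 216, 229, 230, 229, 229, 228, 223, 156, 75, 61, 62, 66, 60, 63, 66, 64, 64, 63, 68, 66, 65, 67, 65, 63, 67, 60, 64, 60, 83, 142, 156, 157, 156, 154, 119, 64, 26, 25, 28, 17, 32]
```

```bash
python3 -m jog '{"jaw":[40,40,40,40,40,40],"slide":[[0,0,0],[0,0,0],[0,0,0],[0,0,0],[0,0,0],[0,0,0]],"spin":[0,0,0,0,0,0]}' 60; python3 -m jog '{"jaw":[40,40,40,40,40,40],"slide":[[0,0,-0.3],[0,0,-0.8],[0,0,-0.8],[0,0,-0.8],[0,0,-0.3],[0,0,0]],"spin":[0,0,0,0,0,0]}'
python3 - <<'E'
from h import *
d=np.array([.143,.99,0])
m=env.camera_model('wrist');f=env.grab_frame('wrist');g=env.grab_frame('scene');e=env.grab_frame('side')
for n,x in(('w8',f),('s2',g),('d2',e)):cv2.imwrite(f'pics/{n}.png',x[:,:,::-1])
# wing in wrist: dark blob near projected position
c=proj('wrist',[[642.5,55.5,130]],m)[0].astype(int);print(c)
r=f[c[1]-45:c[1]+45,c[0]-30:c[0]+30];k=(r.max(2)<75).astype(np.uint8)
n,l,st,ce=cv2.connectedComponentsWithStats(k);i=1+st[1:,4].argmax();ys,xs=np.nonzero(l==i)
w=np.array([plane('wrist',(u+c[0]-30,v+c[1]-45),130,m)[:2] for u,v in zip(xs,ys)]);q=w.mean(0);_,s,V=np.linalg.svd(w-q)
print(st[i],q,np.degrees(np.arctan2(V[0,1],V[0,0])),np.ptp((w-q)@V[0]),np.ptp((w-q)@V[1]))
# did scene change between before release and after (collar/bread area)?
s1=cv2.imread('pics/s1.png');a=cv2.absdiff(s1,g[:,:,::-1]);print('bread patch diff',a[170:245,262:312].mean())
E
```

```text
time_s: 16.1
ee_pos: [644.0, 53.8, 121.4]
ee_rot: [-180.0, 0.0, 163.2]
force: [-0.7, 0.8, -0.4]
gripper_width: 40.2
gripper_force: 0.0
time_s: 16.7
ee_pos: [644.6, 54.1, 213.2]
ee_rot: [179.9, 0.2, 163.2]
force: [-0.1, 0.1, 0.5]
gripper_width: 39.9
gripper_force: 0.0
[319 243]
[ 21  15  26  54 940] [640.73323144  58.28825314] -15.3680298140485 34.45638756823722 15.51913633576795
bread patch diff 17.7432
```

The wing is at -15.4°, against -11.8° at the start, so the screw is tight again. Next I check numerically in both fixed views that the plate and bread stayed put after release.

Run:
```python
from h import *
d=np.array([.143,.99,0]);gr=lambda p:cv2.imread(p,0).astype(np.float32)
def match(A,B,box,win=45):
    u,v,w,h=box;T=A[v:v+h,u:u+w];S=B[v-win:v+h+win,u-win:u+w+win];R=cv2.matchTemplate(S,T,cv2.TM_CCOEFF_NORMED)
    _,mx,_,(x,y)=cv2.minMaxLoc(R)
    f=lambda a,b,c:(a-c)/(2*(a-2*b+c)) 
    return np.array([x+f(R[y,x-1],R[y,x],R[y,x+1])-win,y+f(R[y-1,x],R[y,x],R[y+1,x])-win]),mx
pl=np.array([590,85,80.]);br=np.array([570,0,68.])
for n,a,b,boxes in(('scene','scene0','s2',{'plate':(298,243,34,34),'wing':(263,244,30,22),'bread':(264,165,38,45)}),('side','side0','d2',{'plate':(286,223,36,54),'wing':(258,196,26,28),'bread':(350,185,50,45)})):
    for k,box in boxes.items():
        D,q=match(gr(f'pics/{a}.png'),gr(f'pics/{b}.png'),box)
        P={'plate':np.array([592,86,75.]),'wing':np.array([648,91,127.]),'bread':np.array([572,0,60.])}[k]
        j=proj(n,[P,P-35*d if k!='bread' else P-5*d]);j=(j[1]-j[0])/(35 if k!='bread' else 5)
        print(n,k,D.round(2),round(float(q),3),'mm along',(D@j/(j@j)).round(2),'perp px',((D[0]*j[1]-D[1]*j[0])/np.hypot(*j)).round(2))
```

```text
scene plate [ 13.97 -29.86] 0.701 mm along 41.37 perp px -25.02
scene wing [ -7.15 -17.79] 0.792 mm along 34.68 perp px -0.06
scene bread [-44.56  39.18] 0.404 mm along -36.93 perp px 56.78
side plate [-8.01  5.99] 0.634 mm along -17.98 perp px 0.02
side wing [ 16.55 -10.77] 0.932 mm along 34.41 perp px -0.14
side bread [ 1.08 -0.74] 0.672 mm along 2.61 perp px -0.07
```

Run:
```python
from h import *
d=np.array([.143,.99,0])
A=cv2.imread('pics/s1.png');B=cv2.imread('pics/s2.png')
D=cv2.absdiff(A,B).max(2)
for v in range(150,300,12): print(v,D[v:v+12,230:350].reshape(12,10,12).mean((0,2)).astype(int).tolist())
# sample intensity along trough centre line, heel to plate, in s2 & d2
for n,I in(('scene',B),('side',cv2.imread('pics/d2.png'))):
    for s in range(0,40,2):
        P=np.array([584.8,52.9,46])-4*d+(s-12)*d*1.0
        P[2]=46
        u=proj(n,[P])[0];print(s-16,I[int(round(u[1])),int(round(u[0]))].tolist(),end=' ')
    print()
```

```text
150 [21, 12, 14, 24, 23, 5, 3, 3, 2, 2]
162 [18, 14, 16, 16, 19, 15, 3, 3, 2, 2]
174 [17, 10, 17, 14, 13, 71, 2, 4, 12, 25]
186 [20, 13, 18, 16, 13, 75, 31, 25, 31, 28]
198 [47, 10, 12, 12, 13, 18, 3, 38, 31, 2]
210 [26, 72, 31, 48, 36, 19, 3, 9, 54, 6]
222 [11, 110, 87, 49, 34, 35, 5, 5, 15, 34]
234 [5, 104, 58, 8, 25, 27, 6, 7, 28, 27]
246 [2, 85, 85, 39, 27, 14, 3, 20, 10, 2]
258 [2, 10, 4, 13, 4, 21, 28, 53, 10, 2]
270 [2, 2, 2, 5, 32, 38, 23, 44, 17, 2]
282 [2, 2, 2, 5, 25, 35, 53, 40, 2, 2]
294 [2, 2, 2, 4, 12, 2, 2, 2, 2, 2]
-16 [60, 66, 72] -14 [59, 67, 71] -12 [59, 67, 71] -10 [59, 67, 72] -8 [60, 68, 73] -6 [61, 68, 73] -4 [57, 66, 71] -2 [60, 68, 74] 0 [58, 66, 71] 2 [60, 69, 72] 4 [61, 68, 73] 6 [61, 68, 74] 8 [60, 69, 75] 10 [55, 66, 72] 12 [55, 71, 88] 14 [52, 75, 98] 16 [49, 72, 96] 18 [54, 78, 101] 20 [51, 77, 100] 22 [52, 77, 100] 
-16 [52, 61, 57] -14 [56, 61, 58] -12 [48, 51, 50] -10 [49, 49, 52] -8 [56, 56, 58] -6 [48, 52, 54] -4 [56, 62, 57] -2 [55, 54, 57] 0 [54, 56, 54] 2 [56, 58, 59] 4 [53, 55, 59] 6 [53, 55, 59] 8 [55, 54, 56] 10 [50, 55, 59] 12 [54, 58, 64] 14 [39, 55, 74] 16 [41, 61, 78] 18 [47, 63, 85] 20 [38, 57, 79] 22 [36, 54, 73]
```

Both fixed views show the wing shifted about 34.5 mm along the rod. The tool's own readings give 35–36 mm, which agrees within image accuracy and grip compliance. The bread moved about 2.6 mm in the side view, though that match is weak. The stop was clamped with 6–7 N on the tool, so I'm handing in.

```bash
python3 -c "
from workcell import env
print(env.job_done())"
```

```text
the job is handed in; nothing more can be done
None
```

I loosened the screw, slid the collar until the stop pressed the sample against the blade, tightened the screw again, let go and handed the job in at about 17 s. The tool read 6–9 N in all while pressing, but I couldn't confirm contact at the heel and blade in the pictures after release, and the hand-in returned no verdict.

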